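# Photograph a brass pull handle with a scale rule against its edge

### The arm

A 6-joint arm with a two-finger parallel gripper is mounted at the origin on the work surface. World frame = base frame: x ahead of the robot, y to its left, z up, the work surface at z = 0. Lengths are in m, angles in rad, forces in N, time in s.
With the tool pointing down it reaches from about 0.4 to 0.825 m from the base axis. Payload 7 kg.
Tool frame: the origin (TCP) lies midway between the tips of the shut fingers; the grasp point (between the pads) lies 19 mm behind it; z points along the fingers, y is the line along which they close (so a half turn about z gives the same grasp; the last joint's range is limited). The gripper opens to 88 mm and grips with 3 to 60 N. Pads are 19 mm wide; open, the fingers measure 130 mm over their backs; the gripper's body (78 mm by 193 mm) begins 47 mm behind the grasp point.
Start: joints at [-0.829, 0.359, 0.012, 0, -1.224, -0.288], TCP at [0.296, -0.607, 0.227] pointing down, gripper open.
Joint ranges: [-3.07, 3.07], [-1.43, 2.12], [-1.02, 1.25], [-3.03, 1.67], [-3.05, -0], [-3.03, 3.03]. Speed limits (rad/s): [2.39, 2.39, 3.01, 3.14, 3.14, 3.14].

### API

Orientations are given as [roll, pitch, yaw] about the fixed x, y, z axes, in that order (R = Rz(yaw) Ry(pitch) Rx(roll)).
In Python, from station import arm, grab_frame, camera_params, spot_in gives the robot as it stands.
- The arm moves only by the shell command python3 -m jog 'ROWS' [FORCE]. ROWS is JSON, a list that holds one entry, the list of rows, each a list of 7 numbers: the shift along the tool's x, y, z in mm, then the turn, a rotation vector about the tool's x, y, z in rad, then the finger opening in mm, from 0 to 87.6. In form: [[[x, y, z, wx, wy, wz, fingers], ...]]. A call has 1 to 20 rows; each row is the pose to reach, as a shift and turn from the pose commanded when the call began, along the tool's axes at that moment; what a row does not reach only later rows make up. A row lasts 1/8 s, in which the tool goes at most 62.5 mm and 10.7 degrees, less where a joint would pass 70% of its speed; a pose out of reach is approached as far as the arm can. A call with a gripper value outside its range is refused whole. The fingers move at their own pace and stop on an object; FORCE is the grip in N (left out, the last holds). Time passes only in rows, so rows that repeat a pose let the fingers close. It gives the time, the measured TCP pose, the force, the opening and the grip force at its end, in the units of the state.
- arm.get_state(): the state, without advancing time (a new reading comes with each control period).
- grab_frame(name): name is "scene" or "top"; returns (picture, depth): 384x512x3 uint8, blue, green, red; 384x512 float32, m along the optical axis (not along the pixel's ray), 0 where there is no reading.
- camera_params(name): a dict with "mtx" (3x3 intrinsics, pixels), "R" (3x3) and "t" (3): a world point X has camera coordinates R X + t. Camera axes: x right, y down, z forward; pixel columns grow to the right and rows downward; lengths in m; the calibration is good to about 2 mm. A picture is of the moment at which its call begins. camera_params takes no time and is no camera call.
- arm.job_done(): hands the job in; it is judged then, once.
Trained networks look in the newest picture that a camera, given by its name, has taken for a name from the list of things; names that differ only in an ending like _2 or _b are one class to them, and where a whole thing is asked for, a point or a joint stands for the part that bears it (a point fixed in the world has none). Each returns a list of dicts, best first, with "confidence" (0 to 1); they miss things now and then, are a little off and sometimes report something else, mostly with a low value. They report only what shows in the picture. A call takes as long as a camera call. They do not tell look-alikes from the thing itself.
- spot_in(query, camera): "uv" ([column, row] in pixels, amid what is visible of it).
The state is a dict: "t": time; "q": joint angles; "qd": joint speeds; "joint_efforts": joint torques, N m; "eef_pos": TCP position; "ee_rot": TCP orientation; "force": force on the tool from outside, world axes, zero at the start; "moment": the same for the moment, N m; "width": finger opening in m; "gripper_force": force on a finger pad.
Only numpy, scipy, OpenCV 4.12 (cv2) and the standard library are available. Lean on these libraries where they do the work, as an engineer would, in place of code of your own. Each camera call takes 0.05 s, during which the arm holds its last target. There are 200 camera calls.

### The job

Get this brass pull handle ready for its catalogue picture: first take it out of the cardboard lot tray by its grip bar and lay it face up in the middle of the grey photo board, lengthwise with the board, then take the aluminium scale rule off its sloping wooden rest and lay it flat on the board, flush along one of the long edges of the handle's back plate and centred on it. With both lying there let go of, press the camera's release button right down and let it come up. Set both things down gently instead of dropping them, and leave the door knobs in the tray and the small brass box and bell weight beyond the board where they stand.

Things in the scene. Friction and masses are not known exactly. Their poses are not given: they have to be found in the camera images.
- board: The grey photo board, fixed flat on the table in the middle: 220 (its x) by 340 (its y) by 12 mm thick, with a thin printed white frame. Origin: centre of its underside; the top face is 12 mm above. Its long side runs along its y. Placed with a small yaw.
- pull: Brass pull handle, loose, 0.3-0.6 kg: back plate 62 (its x) x 190 (y) x 6 mm; above its centre line a square grip bar 12 x 12 mm, 110 mm long along y, its centre 38 mm above the underside, on two 12 mm square posts at y = +-42 mm. Origin: centre of the underside, z up through the bar. Starts face up in the tray, y roughly along the tray's x. Grip the bar across its width (along x).
- tray: The open cardboard lot tray that holds the handle at the start, fixed: 260 (its x) by 250 (its y) mm outside, walls 45 mm high and 5 mm thick, floor 5 mm thick; origin at the centre of its underside. It is on the left or on the right of the board.
- rule: Aluminium scale rule, loose, 0.16 kg: flat bar 36 (its x) x 240 (y) x 6 mm, on it in the middle a black grip bar 12 (x) x 100 mm (y), 6 to 50 mm above the underside (grip it high: fingertips then clear the handle's plate). Origin: centre of the underside, z through the bar. Starts on the rest: z leans 35 degrees from vertical towards the robot, y level, x up the slope. Grip across the bar, tool tilted alike.
- rest: Sloping wooden rest, fixed, on the other side of the board from the tray. Face 90 mm up the slope, 180 mm wide (its y), tilted 35 degrees, low edge towards the robot (its -x); the face's middle is 80 mm above the table, straight above the origin. A lip 5 mm proud of the face holds the rule's lower long edge.
- shutter (a joint): The camera's release button, pressed straight down: 0 up, 0.006 m fully down; spring, 4 N when fully down; it springs back.
- shutter_top (a point): Centre of the top of the round black release button (36 mm across) in its grey housing, beyond the far edge of the board.
- knob_a: Brass door knob, 43 mm tall, 32 mm across, loose in a corner of the tray; leave it. Origin at its foot.
- knob_b: Brass door knob like the other, in the opposite corner of the tray; leave it.
- pillbox: Small round brass box, 36 mm across, 22 mm tall, beyond the board; leave it.
- bellweight: Brass bell weight, 40 mm across, 45 mm tall, beyond the board; leave it.
Things that resemble listed ones, but are neither listed nor needed, are in the scene too. Leave any blue look-alike of the pull alone.

How it is judged:
On the way, in this order (a step that is already met when the one before it is completed fails the run):
1. the handle lies face up in the middle of the board, lengthwise, and is let go of (x of pull in the frame of board between -0.035 and 0.035 m and y of pull in the frame of board between -0.045 and 0.045 m and angle between the y axis of pull and the y axis of board, either way round below 0.2 rad and z of pull in the frame of board below 0.0145 m and angle between pull's own z axis and vertical below 0.06 rad and contact force between the fingers and pull below 0.1 N and linear speed of pull below 0.02 m/s), for 0.2 s.
2. the rule lies flat on the board, flush along a long edge of the back plate, and is let go of (all of step 1 and (x of rule in the frame of pull between 0.0465 and 0.0515 m or x of rule in the frame of pull between -0.0515 and -0.0465 m) and y of rule in the frame of pull between -0.03 and 0.03 m and angle between the y axis of rule and the y axis of pull, either way round below 0.026 rad and z of rule in the frame of board below 0.0145 m and angle between rule's own z axis and vertical below 0.06 rad and contact force between the fingers and rule below 0.1 N and linear speed of rule below 0.02 m/s), for 0.2 s.
3. the release button is pressed with the rule and handle lying in place (x of pull in the frame of board between -0.035 and 0.035 m and y of pull in the frame of board between -0.045 and 0.045 m and angle between the y axis of pull and the y axis of board, either way round below 0.2 rad and z of each of pull, rule in the frame of board below 0.0145 m and angle between each of pull, rule's own z axis and vertical below 0.06 rad and (x of rule in the frame of pull between 0.0465 and 0.0515 m or x of rule in the frame of pull between -0.0515 and -0.0465 m) and y of rule in the frame of pull between -0.03 and 0.03 m and angle between the y axis of rule and the y axis of pull, either way round below 0.026 rad and value of joint shutter above 0.0045 m), for 0.03 s.
At the end, for the whole second after the job is handed in: Handle flat on the board, centre within 35 mm (across) and 45 mm (along) of the board centre, within 0.2 rad of its length; rule flat on the board, within 2.5 mm of a long plate edge, parallel within 0.026 rad, middles within 30 mm; both released, at rest; button up (all of step 2 and value of joint shutter below 0.0015 m); the robot touches nothing.
It fails at once if a bystander is pushed more than 25 mm or knocked over (distance of any of knob_a, knob_b, pillbox, bellweight from where it was at the start of the episode above 0.025 m or angle between any of knob_a, knob_b, pillbox, bellweight's own z axis and vertical above 0.5 rad).
It fails at once if the handle or the rule is dropped ((contact force between the fingers and pull below 0.05 N and linear speed of pull above 0.55 m/s) or (contact force between the fingers and rule below 0.05 N and linear speed of rule above 0.55 m/s)).
It also fails if it takes over 61 s, if anything falls off the work surface, if the arm or the gripper's body presses on something with over 40 N, if the wrist force passes 120 N, or if a joint passes its speed limit or range.

## Working session

There is one attempt and no reset: what is moved stays moved. The work goes in short steps, Python scripts to look and compute and a shell command to move; the robot and the scene stay as the last step left them, time stands still between calls to the robot, and variables do not carry over. Pictures are saved under pics/ and viewed, at most 10 in all, crops included, and the job is handed in when it is done.

```bash
ls; mkdir -p pics; cat > h.py <<'E'
import numpy as np, cv2
from station import arm, grab_frame, camera_params, spot_in
from scipy.spatial.transform import Rotation as Ro
def cloud(name):
    im,d=grab_frame(name); p=camera_params(name); K,R,t=map(np.array,(p["mtx"],p["R"],p["t"]))
    v,u=np.mgrid[:384,:512]
    c=np.stack([(u-K[0,2])/K[0,0]*d,(v-K[1,2])/K[1,1]*d,d],-1)
    return im,d,(c-t)@R
E
python3 - <<'E'
from h import *
for n in("scene","top"):
    im,d,W=cloud(n); cv2.imwrite(f"pics/{n}.png",im); np.save(f"{n}.npy",W)
    for q in["pull","rule","board","tray","rest","shutter_top","knob_a","pillbox","bellweight"]:
        for r in spot_in(q,n)[:3]:
            u,v=map(int,r["uv"]); print(n,q,(u,v),round(r["confidence"],2),W[v,u].round(3))
s=arm.get_state(); print(s)
E
```

```text
pics
scene pull (379, 239) 0.86 [0.54  0.358 0.009]
scene pull (390, 195) 0.77 [0.28  0.359 0.006]
scene rule (161, 163) 0.55 [ 0.527 -0.364  0.1  ]
scene board (265, 214) 0.64 [0.55  0.01  0.011]
scene tray (406, 237) 0.64 [0.494 0.43  0.004]
scene rest (166, 181) 0.89 [ 0.475 -0.388 -0.003]
scene shutter_top (254, 246) 0.47 [0.722 0.041 0.024]
scene knob_a (355, 214) 0.47 [0.493 0.275 0.044]
scene knob_a (422, 267) 0.41 [0.664 0.476 0.046]
scene pillbox (308, 270) 0.45 [0.754 0.204 0.02 ]
scene bellweight (179, 237) 0.49 [ 0.763 -0.169  0.024]
top pull (139, 268) 0.82 [0.287 0.367 0.008]
top pull (138, 180) 0.77 [0.553 0.364 0.051]
top rule (385, 182) 0.68 [ 0.531 -0.372  0.09 ]
top board (256, 191) 0.68 [0.518 0.007 0.015]
top board (376, 175) 0.25 [ 0.553 -0.348  0.084]
top tray (131, 173) 0.81 [0.58  0.396 0.013]
top rest (377, 176) 0.55 [ 0.549 -0.35   0.089]
top shutter_top (246, 132) 0.59 [0.703 0.036 0.022]
top knob_a (102, 146) 0.67 [0.661 0.479 0.042]
top knob_a (167, 201) 0.41 [ 0.343 -0.014  1.537]
top knob_a (246, 134) 0.37 [0.696 0.036 0.025]
top pillbox (191, 117) 0.66 [0.755 0.208 0.019]
top bellweight (313, 113) 0.55 [ 0.756 -0.172  0.04 ]
{'t': 1.0, 'q': array([-8.28917615e-01,  3.58608451e-01,  1.19197169e-02,  3.34760554e-05,
       -1.22412007e+00, -2.88135099e-01]), 'qd': array([-0.00028404,  0.00075702, -0.00023397,  0.00168763, -0.00013592,
        0.00012537]), 'joint_efforts': array([ 1.22772584e-03, -5.82392228e+01,  2.93304509e+01,  7.00251102e+00,
        1.23502829e-02, -4.80637345e-05]), 'eef_pos': array([ 0.29586483, -0.60668835,  0.22657041]), 'ee_rot': array([ 3.14158964e+00, -3.37309947e-05, -2.68783767e+00]), 'force': array([ 0.24582736,  0.06267075, -0.68111003]), 'moment': array([-0.01293474,  0.06235785,  0.03815887]), 'gripper_force': 0.0, 'width': 0.08758384993897811}
```

```bash
python3 - <<'E'
from h import *
a=cv2.imread("pics/top.png"); cv2.imwrite("pics/top_big.png",cv2.resize(a[90:310,70:450],None,fx=2.1,fy=2.1,interpolation=cv2.INTER_CUBIC))
E
```

```text
(no output)
```

View pics/top_big.png

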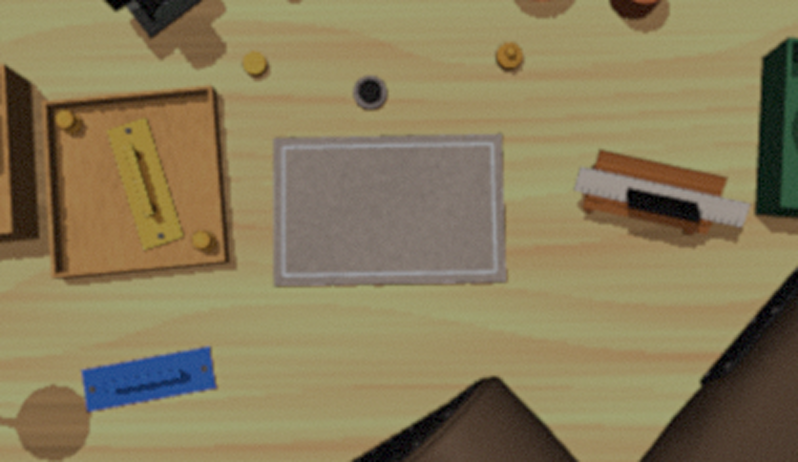

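View pics/scene.png

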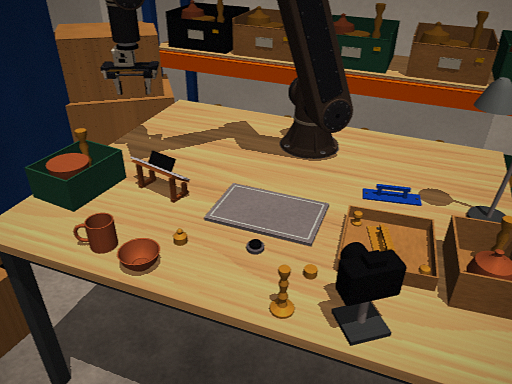

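The top image shows the brass pull in the tray at about (139,178), with a blue look-alike at (140,268) outside the tray. The brass one fits because it lies in the tray between the two knobs at (102,146) and (167,204). The rest and rule are at (385,182), the board at (256,190) and the button at (246,133).

```bash
python3 - <<'E'
from h import *
W=np.load("top.npy"); im=cv2.imread("pics/top.png"); S=np.load("scene.npy")
big=cv2.resize(im[135:225,85:195],None,fx=6,fy=6,interpolation=cv2.INTER_CUBIC); cv2.imwrite("pics/pullcrop.png",big)
def rect(P):
    (c,(a,b),_)=r=cv2.minAreaRect(P.astype(np.float32)); bx=cv2.boxPoints(r)
    e1,e2=bx[1]-bx[0],bx[2]-bx[1]; l=e1 if np.hypot(*e1)>np.hypot(*e2) else e2
    return np.round(c,4),np.round(sorted((a,b)),4),"long-axis yaw",round(float(np.arctan2(l[1],l[0])%np.pi),4)
for n,A in(("top",W),("scene",S)):
    x,y,z=A[...,0],A[...,1],A[...,2]
    m=(z>.04)&(z<.06)&(abs(x-.55)<.09)&(abs(y-.365)<.05)
    nl,lab=cv2.connectedComponents(m.astype(np.uint8))
    for i in range(1,nl):
        P=A[lab==i]
        if len(P)>12: print(n,"bar",len(P),rect(P[:,:2]),np.median(P[:,2]).round(4))
    m=(z>.006)&(z<.03)&(abs(x-.53)<.16)&(abs(y)<.215); P=A[m]; print(n,"board",len(P),rect(P[:,:2]),P[:,2].mean().round(4))
    m=(z>.012)&(z<.06)&(abs(x-.71)<.05)&(abs(y-.036)<.05)
    P=A[m]; print(n,"shutter",len(P),P.mean(0).round(4),rect(P[:,:2]), np.percentile(P[:,2],[50,90,98]).round(4))
    m=(z>.03)&(z<.2)&(abs(x-.53)<.1)&(abs(y+.37)<.17); P=A[m]; np.save(n+"_rule.npy",P)
    print(n,"rule pts",len(P),P.min(0).round(3),P.max(0).round(3))
# colour seg of pull plate in top
hsv=cv2.cvtColor(im,cv2.COLOR_BGR2HSV)
print(hsv[170,130],hsv[195,140],hsv[178,138],hsv[180,115])
bright=hsv[...,2]
for n in [W]:
    m=np.zeros(im.shape[:2],bool); m[145:215,95:180]=1
    k=m&(hsv[...,0]>22)&(hsv[...,0]<32)&(hsv[...,1]>140)
    print(k.sum())
# white rule
print(hsv[176,365],hsv[183,380],hsv[189,420])
E
```

```text
top bar 156 (array([0.5673, 0.3726]), array([0.0139, 0.1094]), 'long-axis yaw', 0.3164) 0.0489
top board 7910 (array([ 5.309e-01, -5.000e-04]), array([0.3183, 0.4271]), 'long-axis yaw', 1.5717) 0.0124
top shutter 159 [0.6997 0.0364 0.0193] (array([0.7012, 0.0365]), array([0.0462, 0.0471]), 'long-axis yaw', 1.191) [0.0191 0.0247 0.0287]
top rule pts 2435 [ 0.477 -0.54   0.03 ] [ 0.629 -0.254  0.128]
scene bar 135 (array([0.5705, 0.3708]), array([0.0135, 0.1092]), 'long-axis yaw', 0.3237) 0.0471
scene board 4515 (array([0.551 , 0.0096]), array([0.278 , 0.3414]), 'long-axis yaw', 1.5713) 0.0113
scene shutter 131 [0.7077 0.0375 0.0186] (array([0.7068, 0.0366]), array([0.0419, 0.0484]), 'long-axis yaw', 1.7659) [0.0198 0.0224 0.0241]
scene rule pts 1406 [ 0.488 -0.54   0.03 ] [ 0.629 -0.254  0.124]
[ 21 162 159] [ 22 164 159] [ 24 149 145] [ 16 142 156]
428
[ 13  30 155] [168  91  14] [ 12  25 154]
```

View pics/pullcrop.png

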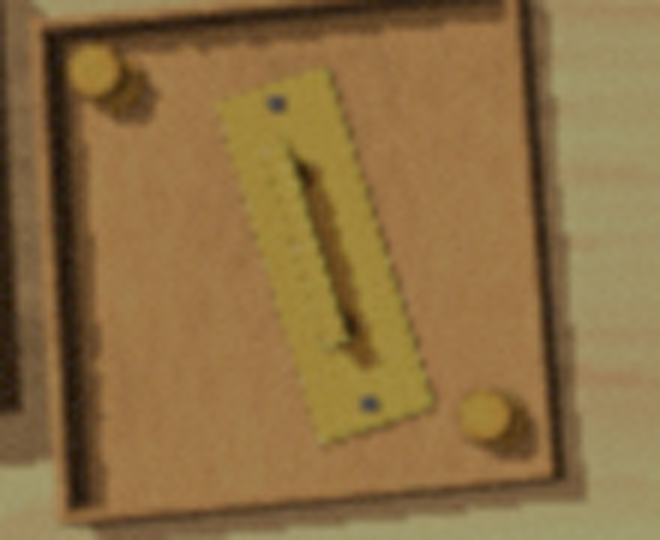

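```bash
python3 - <<'E'
from h import *
def rect(P):
    (c,(a,b),_)=r=cv2.minAreaRect(P.astype(np.float32)); bx=cv2.boxPoints(r)
    e1,e2=bx[1]-bx[0],bx[2]-bx[1]; l=e1 if np.hypot(*e1)>np.hypot(*e2) else e2
    return np.round(c,4),np.round(sorted((a,b)),4),"yaw",round(float(np.arctan2(l[1],l[0])%np.pi),4)
for n in("top","scene"):
    W=np.load(n+".npy"); im=cv2.imread(f"pics/{n}.png"); hsv=cv2.cvtColor(im,cv2.COLOR_BGR2HSV)
    x,y,z=W[...,0],W[...,1],W[...,2]
    g=(abs(x-.54)<.16)&(abs(y)<.21)&(hsv[...,1]<55)&(z>.004)&(z<.022)
    nl,lab,st,_=cv2.connectedComponentsWithStats(cv2.morphologyEx(g.astype(np.uint8),cv2.MORPH_OPEN,np.ones((3,3))))
    P=W[lab==1+st[1:,4].argmax()]; print(n,"board",rect(P[:,:2]),P[:,2].mean().round(4))
    g=(abs(x-.53)<.12)&(abs(y+.37)<.17)&(z>.03)&(z<.2)
    fl=g&(hsv[...,1]<70)&(hsv[...,2]>90)
    P=W[fl]
    # assumed plane orientation via ransac-like iter SVD
    for k in range(6):
        c=P.mean(0); nn=np.linalg.svd(P-c)[2][2]; nn*=np.sign(nn[2]); r=abs((P-c)@nn); P=P[r<max(.003,2*r.std())]
    print(n,"flat",len(P),c.round(4),nn.round(4),"tilt",np.degrees(np.arccos(nn[2])).round(1),"az",np.arctan2(nn[1],nn[0]).round(4),r.std().round(4))
    az=np.arctan2(nn[1],nn[0]); T=np.radians(35); N=np.array([np.sin(T)*np.cos(az),np.sin(T)*np.sin(az),np.cos(T)])
    Y=np.cross([0,0,1],N);Y/=np.linalg.norm(Y);X=np.cross(Y,N)
    Q=P@np.array([X,Y]).T; r=rect(Q); print("  flat rect in-plane",r,"center",(r[0][0]*X+r[0][1]*Y+N*np.median(P@N)).round(4))
    h=(W-c)@N; b=g&(h>.012)&(h<.06)&(hsv[...,2]<80); B=W[b]
    print("  bar",len(B),"h",np.percentile((B-c)@N,[5,50,95,99]).round(4))
    t=b&(h>.034); B=W[t]; print("  top",len(B)); 
    if len(B)>8:
        r=rect(B@np.array([X,Y]).T); print("  ",r,"center",(r[0][0]*X+r[0][1]*Y+N*np.median(B@N)).round(4),"h",np.median((B-c)@N))
E
```

```text
top board (array([0.5243, 0.0118]), array([0.2188, 0.3387]), 'yaw', 1.5749) 0.0124
top flat 506 [ 0.5298 -0.3721  0.0866] [-0.5589  0.1333  0.8184] tilt 35.1 az 2.9074 0.0008
  flat rect in-plane (array([-0.5398,  0.2397]), array([0.0388, 0.2395]), 'yaw', 1.5677) center [ 0.5275 -0.3722  0.085 ]
  bar 294 h [0.0156 0.0394 0.0475 0.0489]
  top 176
   (array([-0.5396,  0.2401]), array([0.0154, 0.1002]), 'yaw', 1.5642) center [ 0.5031 -0.3668  0.1203] h 0.04319923509088309
scene board (array([0.5274, 0.0106]), array([0.2309, 0.3394]), 'yaw', 1.5717) 0.0112
scene flat 118 [ 0.542  -0.3663  0.09  ] [-0.4837  0.1151  0.8676] tilt 29.8 az 2.908 0.0008
  flat rect in-plane (array([-0.5438,  0.2403]), array([0.0359, 0.2387]), 'yaw', 1.5715) center [ 0.5323 -0.3737  0.0849]
  bar 260 h [0.014  0.0294 0.0443 0.0457]
  top 92
   (array([-0.5438,  0.2404]), array([0.0151, 0.0986]), 'yaw', 1.6516) center [ 0.51   -0.3685  0.1177] h 0.04019922963573448
```

The crop confirms the brass pull, with its bar running from about (290,150) to (350,340) in the crop. The measured sizes match the spec: bar 109x14 mm at 49 mm height, rule tilt 35°, board 219x339 mm.

```bash
cat >> h.py <<'E'
def rel(p,R,p0=None,R0=None):
    s=arm.get_state()
    if R0 is None: p0=s["eef_pos"]; R0=Ro.from_euler("xyz",s["ee_rot"])
    print("t",round(s["t"],2),"shift mm",(R0.inv().apply(np.array(p)-p0)*1000).round(1),"turn",(R0.inv()*R).as_rotvec().round(4))
def down(yaw): return Ro.from_euler("xyz",[np.pi,0,yaw])
E
python3 - <<'E'
from h import *
W=np.load("top.npy");x,y,z=W[...,0],W[...,1],W[...,2]
for lo,hi in((.4,.6),(.2,.4),(0,.2),(-.2,0),(-.4,-.2),(-.6,-.4)):
    m=(x>.3)&(x<.8)&(y>lo)&(y<hi)&(z<.5)&(z>.06); print(lo,hi,m.sum(),W[m].min(0).round(2) if m.any() else"",W[m].max(0).round(2) if m.any() else"")
rel([.46,0,.2],down(-2.69)); rel([.569,.372,.16],down(-2.824)); rel([.569,.372,.024],down(-2.824))
E
```

```text
0.4 0.6 1815 [0.3  0.53 0.06] [0.73 0.6  0.44]
0.2 0.4 193 [0.77 0.3  0.12] [0.8  0.39 0.19]
0 0.2 0  
-0.2 0 0  
-0.4 -0.2 1247 [ 0.49 -0.4   0.06] [ 0.59 -0.25  0.13]
-0.6 -0.4 1855 [ 0.3  -0.6   0.06] [ 0.75 -0.4   0.4 ]
t 1.0 shift mm [-413.5  473.3   26.6] turn [ 0.     -0.      0.0022]
t 1.0 shift mm [-674.5  759.9   66.5] turn [ 0.     -0.      0.1362]
t 1.0 shift mm [-674.5  759.9  202.5] turn [ 0.     -0.      0.1362]
```

```bash
python3 -m jog '[[[-410,470,25,0,0,0,87],[-410,470,25,0,0,0,87],[-410,470,25,0,0,0,87],[-410,470,25,0,0,0,87],[-410,470,25,0,0,0,87],[-410,470,25,0,0,0,87],[-410,470,25,0,0,0,87],[-410,470,25,0,0,0,87],[-410,470,25,0,0,0,87],[-410,470,25,0,0,0,87],[-675,760,66,0,0,0.136,70],[-675,760,66,0,0,0.136,70],[-675,760,66,0,0,0.136,70],[-675,760,66,0,0,0.136,70],[-675,760,66,0,0,0.136,70],[-675,760,66,0,0,0.136,70],[-675,760,66,0,0,0.136,70],[-675,760,66,0,0,0.136,70],[-675,760,66,0,0,0.136,70]]]' 40
python3 - <<'E'
from h import *
rel([.569,.372,.024],down(-2.824))
E
```

```text
t: 3.38
eef_pos: [0.5692, 0.3713, 0.1607]
ee_rot: [-3.141, -0.0, -2.824]
force: [-0.4, -0.0, -0.2]
width: 0.0699
gripper_force: 0.0
t 3.38 shift mm [-1.000e-01  8.000e-01  1.367e+02] turn [-0.0001 -0.0003 -0.0003]
```

Good. I'll descend (the last part slowly), close the fingers, and lift slightly.

```bash
python3 -m jog '[[[0,0,40,0,0,0,70],[0,0,80,0,0,0,70],[0,0,110,0,0,0,70],[0,0,125,0,0,0,70],[0,0,136,0,0,0,70],[0,0,136,0,0,0,70],[0,0,136,0,0,0,0],[0,0,136,0,0,0,0],[0,0,136,0,0,0,0],[0,0,136,0,0,0,0],[0,0,136,0,0,0,0],[0,0,136,0,0,0,0]]]' 40
```

```text
t: 4.88
eef_pos: [0.5694, 0.3723, 0.0245]
ee_rot: [-3.142, -0.0, -2.824]
force: [1.0, 0.2, -0.6]
width: 0.0159
gripper_force: 0.0
```

```bash
python3 -m jog '[[[0,0,-5,0,0,0,0],[0,0,-15,0,0,0,0],[0,0,-30,0,0,0,0],[0,0,-60,0,0,0,0],[0,0,-100,0,0,0,0],[0,0,-120,0,0,0,0],[0,0,-120,0,0,0,0]]]' 40
python3 - <<'E'
from h import *
rel([.534,.011,.144],down(-1.568)); 
E
```

```text
t: 5.75
eef_pos: [0.5703, 0.3732, 0.1476]
ee_rot: [3.139, 0.004, -2.824]
force: [0.8, -0.1, -3.5]
width: 0.0117
gripper_force: 40.0
t 5.75 shift mm [ 147.7 -332.7    2.2] turn [-7.0000e-04  5.1000e-03 -1.2556e+00]
```

```bash
python3 -m jog '[[[25,-60,2,0,0.005,-0.17,0],[50,-115,2,0,0.005,-0.35,0],[75,-170,2,0,0.005,-0.53,0],[100,-225,2,0,0.005,-0.71,0],[120,-275,2,0,0.005,-0.89,0],[138,-310,2,0,0.005,-1.07,0],[148,-333,2,0,0.005,-1.256,0],[148,-333,2,0,0.005,-1.256,0],[148,-333,2,0,0.005,-1.256,0],[148,-333,2,0,0.005,-1.256,0]]]' 40
python3 - <<'E'
from h import *
rel([.534,.011,.05],down(-1.568))
im,d,W=cloud("scene")
x,y,z=W[...,0],W[...,1],W[...,2]
m=(abs(x-.534)<.06)&(abs(y-.011)<.12)&(z>.09)&(z<.17); P=W[m]
h,e=np.histogram(P[:,2],bins=np.arange(.09,.175,.005)); print(h,e.round(3))
cv2.imwrite("pics/held.png",cv2.resize(im[100:280,180:360],None,fx=3,fy=3))
E
```

```text
t: 7.0
eef_pos: [0.5328, 0.0104, 0.1423]
ee_rot: [3.138, -0.004, -1.568]
force: [-0.4, 0.4, -4.4]
width: 0.0114
gripper_force: 40.0
t 7.0 shift mm [-0.9 -1.5 92.3] turn [ 0.0032 -0.0038 -0.0005]
[  0   0   0   0   0   3  86 578  30  19  15  24  34  48  45  27] [0.09  0.095 0.1   0.105 0.11  0.115 0.12  0.125 0.13  0.135 0.14  0.145
 0.15  0.155 0.16  0.165 0.17 ]
```

View pics/held.png

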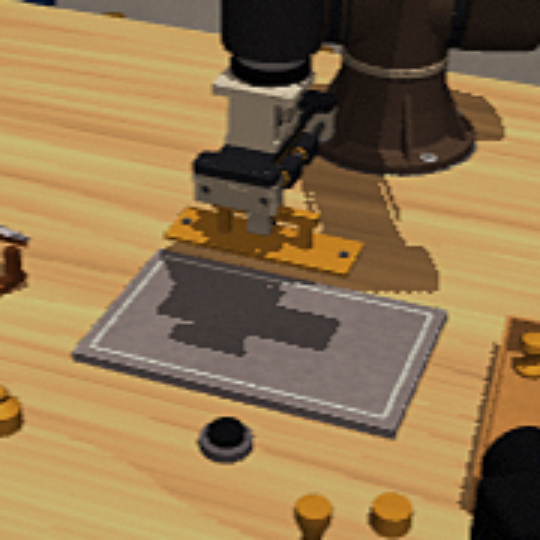

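The picture shows the handle held level over the board at about (265,240), with its plate underside near z=0.121. I expect contact at TCP z≈0.033, so I'll lower slowly near the end.

```bash
python3 -m jog '[[[0,0,30,0.003,-0.004,0,0],[0,0,60,0.003,-0.004,0,0],[0,0,85,0.003,-0.004,0,0],[0,0,97,0.003,-0.004,0,0],[0,0,101,0.003,-0.004,0,0],[0,0,104,0.003,-0.004,0,0],[0,0,106,0.003,-0.004,0,0],[0,0,106,0.003,-0.004,0,0]]]' 40
```

```text
t: 8.05
eef_pos: [0.5328, 0.0094, 0.037]
ee_rot: [-3.141, 0.0, -1.568]
force: [0.4, 0.5, -3.3]
width: 0.0115
gripper_force: 40.0
```

```bash
python3 -m jog '[[[0,0,1,0,0,0,0],[0,0,2,0,0,0,0],[0,0,3,0,0,0,0],[0,0,3,0,0,0,0]]]' 40
```

```text
t: 8.55
eef_pos: [0.5325, 0.0093, 0.0335]
ee_rot: [-3.142, 0.0, -1.568]
force: [0.7, 0.4, -4.0]
width: 0.0114
gripper_force: 40.0
```

```bash
python3 -m jog '[[[0,0,1,0,0,0,0],[0,0,2,0,0,0,0],[0,0,2,0,0,0,0]]]' 40
```

```text
t: 8.93
eef_pos: [0.5325, 0.0094, 0.0321]
ee_rot: [-3.141, 0.0, -1.568]
force: [-3.7, -0.1, 4.6]
width: 0.0117
gripper_force: 40.0
```

Contact: the force changed sign. I'll release and lift.

```bash
python3 -m jog '[[[0,0,0,0,0,0,30],[0,0,0,0,0,0,50],[0,0,0,0,0,0,60],[0,0,0,0,0,0,60],[0,0,-40,0,0,0,60],[0,0,-90,0,0,0,60],[0,0,-150,0,0,0,60],[0,0,-150,0,0,0,60]]]' 30
python3 - <<'E'
from h import *
az=2.9075; T=np.radians(35); N=np.array([np.sin(T)*np.cos(az),np.sin(T)*np.sin(az),np.cos(T)])
Yr=np.array([np.cos(az-np.pi/2),np.sin(az-np.pi/2),0])
tx=-Yr; tz=-N; ty=np.cross(tz,tx); R=Ro.from_matrix(np.stack([tx,ty,tz],1)); print(ty)
c=np.array([.528,-.3725,.085])-.006*N   # underside centre
for h in(.14,.021): rel(c+h*N,R); print((c+h*N).round(3))
im,d,W=cloud("top")
P=W[(abs(W[...,0]-.533)<.03)&(abs(W[...,1]-.01)<.08)&(W[...,2]>.047)&(W[...,2]<.07)][:,:2]
print(len(P),cv2.minAreaRect(P.astype(np.float32)))
E
```

```text
t: 9.93
eef_pos: [0.5355, 0.01, 0.1868]
ee_rot: [-3.132, 0.003, -1.567]
force: [-0.3, -0.3, -1.5]
width: 0.0601
gripper_force: 0.0
[-0.79680984  0.1900109  -0.57357644]
t 9.93 shift mm [364.3  83.5  -9.7] turn [0.5989 0.0761 0.2291]
[ 0.453 -0.355  0.195]
t 9.93 shift mm [380.6  18.1  88.4] turn [0.5989 0.0761 0.2291]
[ 0.52  -0.371  0.097]
53 ((0.5320318937301636, 0.009336225688457489), (0.10859352350234985, 0.01181622501462698), 89.63349914550781)
```

```bash
python3 -m jog '[[[60,14,-2,0,0,0,60],[120,28,-3,0,0,0,60],[180,42,-5,0.15,0.019,0.057,60],[240,56,-7,0.3,0.038,0.115,60],[300,70,-8,0.45,0.057,0.172,60],[345,80,-9,0.599,0.076,0.229,60],[364,83,-10,0.599,0.076,0.229,60],[364,83,-10,0.599,0.076,0.229,60],[364,83,-10,0.599,0.076,0.229,60]]]' 25
cat > rl.py <<'E'
from h import *
az=2.9075; T=np.radians(35); N=np.array([np.sin(T)*np.cos(az),np.sin(T)*np.sin(az),np.cos(T)])
Yr=np.array([np.cos(az-np.pi/2),np.sin(az-np.pi/2),0])
tx=-Yr; tz=-N; ty=np.cross(tz,tx); R=Ro.from_matrix(np.stack([tx,ty,tz],1))
c=np.array([.529,-.3727,.085])-.006*N
rel(c+.022*N,R)
E
python3 rl.py
```

```text
t: 11.1
eef_pos: [0.4501, -0.3546, 0.1904]
ee_rot: [-2.541, -0.004, -1.806]
force: [-0.1, -0.5, -0.2]
width: 0.0602
gripper_force: 0.0
t 11.1 shift mm [ -1.2  -7.  116.7] turn [ 0.0101 -0.0038  0.0012]
```

```bash
python3 -m jog '[[[-1,-5,20,0.008,-0.003,0,60],[-1,-6,50,0.008,-0.003,0,60],[-1,-6,80,0.008,-0.003,0,60],[-1,-6,98,0.008,-0.003,0,60],[-1,-6,106,0.008,-0.003,0,60],[-1,-6,106,0.008,-0.003,0,60]]]' 25
python3 rl.py
python3 - <<'E'
from h import *
im,d=grab_frame("scene"); cv2.imwrite("pics/rule1.png",cv2.resize(im[80:230,70:270],None,fx=4,fy=4,interpolation=cv2.INTER_CUBIC))
E
```

```text
t: 11.85
eef_pos: [0.5141, -0.3686, 0.1069]
ee_rot: [-2.532, -0.002, -1.803]
force: [-0.5, 0.3, 0.5]
width: 0.0599
gripper_force: 0.0
t 11.85 shift mm [ 0.5 -0.  10.8] turn [0.0015 0.     0.0028]
```

View pics/rule1.png

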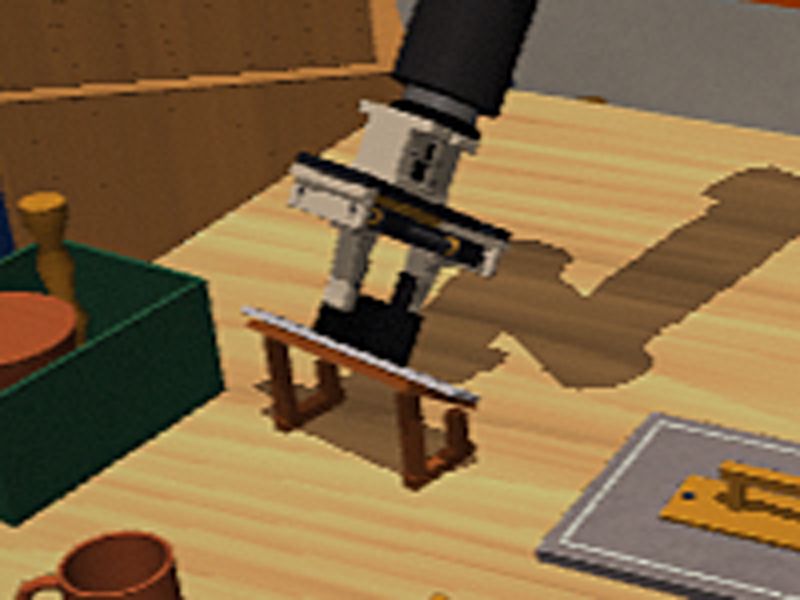

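The fingers straddle the black bar at about (370,320) in the crop. I'll go 10 mm deeper and close.

```bash
python3 -m jog '[[[0,0,5,0,0,0,60],[0,0,10.5,0,0,0,60],[0,0,10.5,0,0,0,40],[0,0,10.5,0,0,0,0],[0,0,10.5,0,0,0,0],[0,0,10.5,0,0,0,0],[0,0,10.5,0,0,0,0],[0,0,10.5,0,0,0,0],[0,0,10.5,0,0,0,0],[0,0,10.5,0,0,0,0]]]' 25
```

```text
t: 13.15
eef_pos: [0.5193, -0.3705, 0.0985]
ee_rot: [-2.532, -0.001, -1.804]
force: [-4.2, 1.3, 0.9]
width: 0.0115
gripper_force: 25.0
```

```bash
python3 -m jog '[[[0,0,-5,0,0,0,0],[0,0,-20,0,0,0,0],[0,0,-50,0,0,0,0],[0,0,-90,0,0,0,0],[0,0,-110,0,0,0,0],[0,0,-110,0,0,0,0]]]' 25
python3 - <<'E'
from h import *
rel([.478,.0094,.16],down(-1.568))
E
```

```text
t: 13.9
eef_pos: [0.4584, -0.3563, 0.1919]
ee_rot: [-2.527, -0.003, -1.804]
force: [-0.1, 0.3, -1.8]
width: 0.0116
gripper_force: 25.0
t 13.9 shift mm [-360.4   71.1  -12.6] turn [-0.6118 -0.0754 -0.2273]
```

```bash
python3 -m jog '[[[-50,10,-5,-0.12,-0.015,-0.045,0],[-105,20,-10,-0.25,-0.03,-0.09,0],[-160,32,-12,-0.37,-0.045,-0.136,0],[-215,43,-12,-0.49,-0.06,-0.18,0],[-270,54,-12,-0.61,-0.075,-0.227,0],[-320,63,-12,-0.612,-0.075,-0.227,0],[-350,69,-12,-0.612,-0.075,-0.227,0],[-360,71,-12,-0.612,-0.075,-0.227,0],[-360,71,-12,-0.612,-0.075,-0.227,0],[-360,71,-12,-0.612,-0.075,-0.227,0]]]' 25
python3 - <<'E'
from h import *
rel([.478,.0094,.06],down(-1.568))
im,d,W=cloud("scene"); cv2.imwrite("pics/rule2.png",cv2.resize(im[80:270,170:370],None,fx=3,fy=3,interpolation=cv2.INTER_CUBIC))
hsv=cv2.cvtColor(im,cv2.COLOR_BGR2HSV)
m=(abs(W[...,0]-.478)<.05)&(abs(W[...,1]-.01)<.16)&(W[...,2]>.1)&(W[...,2]<.165)&(hsv[...,1]<70)&(hsv[...,2]>90)
P=W[m]; print(len(P)); c=np.median(P,0)
for k in range(5): c=P.mean(0); n=np.linalg.svd(P-c)[2][2]; P=P[abs((P-c)@n)<.003]
n*=np.sign(n[2]); print(len(P),c,n, cv2.minAreaRect(P[:,:2].astype(np.float32)))
E
```

```text
t: 15.15
eef_pos: [0.4783, 0.0084, 0.1575]
ee_rot: [3.137, 0.002, -1.569]
force: [-0.5, -0.3, -1.3]
width: 0.0121
gripper_force: 25.0
t 15.15 shift mm [-0.9 -0.1 97.5] turn [ 0.0042  0.0019 -0.0012]
387
342 [0.4840097  0.01594364 0.140519  ] [-0.01871155 -0.00102722  0.9998244 ] ((0.4801536202430725, 0.007386200129985809), (0.04317561537027359, 0.24044981598854065), 0.032500941306352615)
```

View pics/rule2.png

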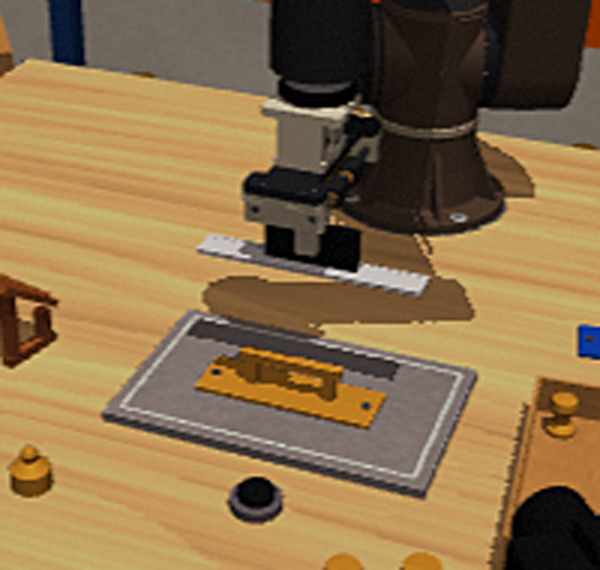

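The picture shows the rule held level at about (315,262), parallel to the handle at (290,385). I expect contact at TCP z≈0.035.

```bash
python3 -m jog '[[[-1,0,30,0.004,0.002,-0.001,0],[-1,0,65,0.004,0.002,-0.001,0],[-1,0,95,0.004,0.002,-0.001,0],[-1,0,108,0.004,0.002,-0.001,0],[-1,0,114,0.004,0.002,-0.001,0],[-1,0,117,0.004,0.002,-0.001,0],[-1,0,117,0.004,0.002,-0.001,0],[-1,0,117,0.004,0.002,-0.001,0]]]' 25
```

```text
t: 16.2
eef_pos: [0.4783, 0.0105, 0.0412]
ee_rot: [-3.141, 0.0, -1.567]
force: [-1.0, 0.4, -1.4]
width: 0.0118
gripper_force: 25.0
```

```bash
python3 -m jog '[[[0,0,1,0,0,0,0],[0,0,2,0,0,0,0],[0,0,3,0,0,0,0],[0,0,3,0,0,0,0]]]' 25
```

```text
t: 16.7
eef_pos: [0.4778, 0.0103, 0.0374]
ee_rot: [3.141, -0.0, -1.567]
force: [0.1, -0.6, -1.1]
width: 0.0117
gripper_force: 25.0
```

```bash
python3 -m jog '[[[0,0,1,0,0,0,0],[0,0,1.8,0,0,0,0],[0,0,1.8,0,0,0,0]]]' 25
```

```text
t: 17.08
eef_pos: [0.4778, 0.0103, 0.0356]
ee_rot: [3.141, -0.0, -1.567]
force: [-0.2, -1.0, -1.8]
width: 0.0116
gripper_force: 25.0
```

```bash
python3 -m jog '[[[0,0,0.8,0,0,0,0],[0,0,0.8,0,0,0,0]]]' 25
```

```text
t: 17.32
eef_pos: [0.4778, 0.0103, 0.0348]
ee_rot: [3.141, -0.0, -1.567]
force: [-0.1, 0.4, -1.3]
width: 0.012
gripper_force: 25.0
```

```bash
python3 -m jog '[[[1,-1.5,0.5,0,0,0,0],[1,-3,0.5,0,0,0,0],[1,-4.3,0.5,0,0,0,0],[1,-4.3,0.5,0,0,0,0]]]' 25
```

```text
t: 17.82
eef_pos: [0.4823, 0.0094, 0.0344]
ee_rot: [3.141, -0.0, -1.567]
force: [-0.3, 0.2, -1.7]
width: 0.012
gripper_force: 25.0
```

```bash
python3 -m jog '[[[0,0,0.7,0,0,0,0],[0,0,1.4,0,0,0,0],[0,0,1.4,0,0,0,0]]]' 25
```

```text
t: 18.2
eef_pos: [0.4822, 0.0094, 0.0341]
ee_rot: [-3.141, -0.0, -1.567]
force: [-6.3, 0.5, 13.6]
width: 0.0117
gripper_force: 25.0
```

```bash
python3 -m jog '[[[0,0,-0.8,0,0,0,0],[0,0,-0.8,0,0,0,0]]]' 25
python3 - <<'E'
from h import *
im,d,W=cloud("scene"); cv2.imwrite("pics/fit.png",cv2.resize(im[170:250,200:330],None,fx=6,fy=6,interpolation=cv2.INTER_CUBIC))
E
```

```text
t: 18.45
eef_pos: [0.4822, 0.0094, 0.0341]
ee_rot: [-3.142, -0.0, -1.567]
force: [-2.1, 1.0, 5.5]
width: 0.0115
gripper_force: 25.0
```

View pics/fit.png

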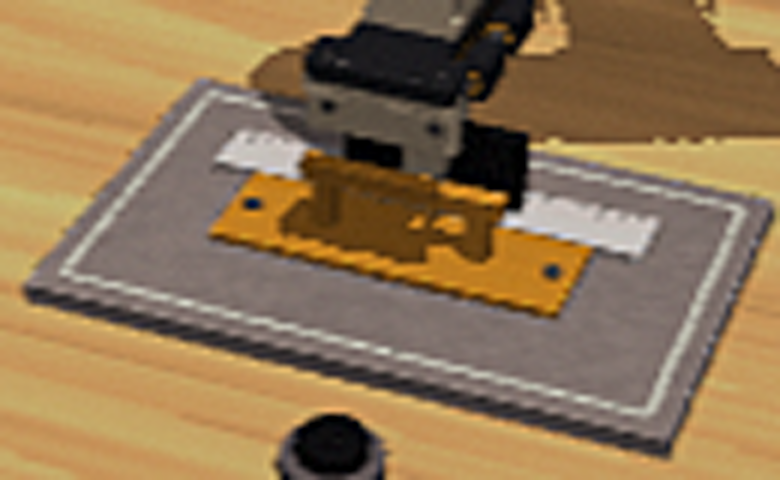

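It looks flush along the plate's near edge, from (300,170) to (590,240). I'll nudge it 1 mm toward the plate to seat it, then open only to 24 mm so the fingers stay clear of the handle bar.

```bash
python3 -m jog '[[[0,-0.5,0,0,0,0,0],[0,-1,0,0,0,0,0],[0,-1,0,0,0,0,0],[0,-1,0,0,0,0,0]]]' 25
```

```text
t: 19.0
eef_pos: [0.4823, 0.0093, 0.0341]
ee_rot: [3.14, -0.0, -1.567]
force: [-7.0, 2.9, 12.8]
width: 0.012
gripper_force: 25.0
```

```bash
python3 -m jog '[[[0,0,0,0,0,0,18],[0,0,0,0,0,0,24],[0,0,0,0,0,0,24],[0,0,0,0,0,0,24],[0,0,-15,0,0,0,24],[0,0,-40,0,0,0,24],[0,0,-90,0,0,0,24],[0,0,-150,0,0,0,24],[0,0,-150,0,0,0,24]]]' 25
python3 - <<'E'
from h import *
im,d,W=cloud("scene"); W0=W
hsv=cv2.cvtColor(im,cv2.COLOR_BGR2HSV)
cv2.imwrite("pics/fit2.png",cv2.resize(im[165:265,200:330],None,fx=6,fy=6,interpolation=cv2.INTER_CUBIC))
for n in("scene","top"):
    im,d,W=cloud(n); x,y,z=W[...,0],W[...,1],W[...,2]
    for nm,lo,hi,cx in(("pull bar",.045,.062,.5325),("rule bar",.05,.072,.4832)):
        P=W[(z>lo)&(z<hi)&(abs(y-.01)<.08)&(abs(x-cx)<.02)][:,:2]
        if len(P)>8: print(n,nm,len(P),[np.round(v,4) for v in cv2.minAreaRect(P.astype(np.float32))])
u,v=246,133; W=W; P=W[(abs(W[...,0]-.703)<.03)&(abs(W[...,1]-.0365)<.03)&(W[...,2]>.021)]; print("button",P.mean(0),P[:,2].max())
E
```

```text
t: 20.12
eef_pos: [0.486, 0.0102, 0.1887]
ee_rot: [-3.133, 0.003, -1.567]
force: [-1.2, 0.5, -1.3]
width: 0.0243
gripper_force: 0.0
scene pull bar 174 [array([0.5356, 0.0074]), array([0.1105, 0.0189]), np.float64(89.9404)]
scene rule bar 155 [array([0.4875, 0.0079]), array([0.0226, 0.0997]), np.float64(2.1461)]
top rule bar 12 [array([ 0.4807, -0.0349]), array([0.006 , 0.0098]), np.float64(88.7105)]
button [0.70133357 0.03732617 0.02449124] 0.03057424816178914
```

View pics/fit2.png

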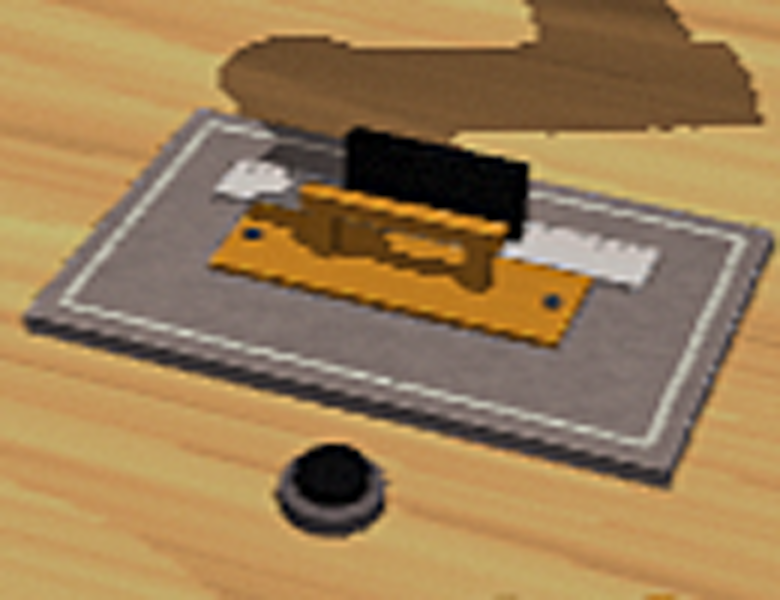

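The picture shows the rule flush along the plate at (590,260), both lying flat. The button is at (333,475). I'll move over the button and use the cleared top view to measure the fit.

```bash
python3 -c "
from h import *
rel([.703,.037,.09],down(-1.568))"
python3 -m jog '[[[-10,-60,0,0,0,0,0],[-20,-120,0,0,0,0,0],[-27,-180,20,0,0,0,0],[-27,-216,60,0,0,0,0],[-27,-217,95,0,0,0,0],[-27,-217,98,0,0,0,0],[-27,-217,98,0,0,0,0],[-27,-217,98,0,0,0,0]]]' 25
python3 - <<'E'
from h import *
rel([.703,.037,.05],down(-1.568))
im,d,W=cloud("top"); x,y,z=W[...,0],W[...,1],W[...,2]; hsv=cv2.cvtColor(im,cv2.COLOR_BGR2HSV)
def show(nm,m):
    P=W[m][:,:2]; print(nm,len(P),[np.round(v,4) for v in cv2.minAreaRect(P.astype(np.float32))] if len(P)>5 else "")
B=(abs(y-.01)<.14)&(x>.44)&(x<.6)
show("pull bar",B&(z>.047)&(z<.062)&(abs(x-.5325)<.02)&(hsv[...,1]>90))
show("rule bar",B&(z>.053)&(z<.07)&(abs(x-.483)<.02))
br=B&(hsv[...,1]>110)&(z>.012)&(z<.03); show("plate",br)
wh=B&(x>.45)&(x<.52)&(hsv[...,1]<40)&(hsv[...,2]>130)&(z>.014)&(z<.03)&(abs(y-.01)<.125); show("rule",wh)
cv2.imwrite("pics/fit3.png",cv2.resize(im[155:225,205:310],None,fx=7,fy=7,interpolation=cv2.INTER_CUBIC))
E
```

```text
t 20.27 shift mm [ -27.  -220.6   93.1] turn [0.0009 0.0001 0.0003]
t: 21.28
eef_pos: [0.7008, 0.0373, 0.0879]
ee_rot: [-3.139, 0.0, -1.567]
force: [0.2, -0.1, 0.5]
width: 0.0004
gripper_force: 0.0
t 21.27 shift mm [ 0.4 -2.1 37.9] turn [-0.0026  0.0004  0.001 ]
pull bar 157 [array([0.5319, 0.0092]), array([0.1082, 0.0131]), np.float64(89.6974)]
rule bar 131 [array([0.4813, 0.0098]), array([0.0956, 0.0099]), np.float64(89.5601)]
plate 966 [array([0.5331, 0.0084]), array([0.0612, 0.1893]), np.float64(0.3152)]
rule 746 [array([0.484 , 0.0067]), array([0.0684, 0.2423]), np.float64(0.8768)]
```

View pics/fit3.png

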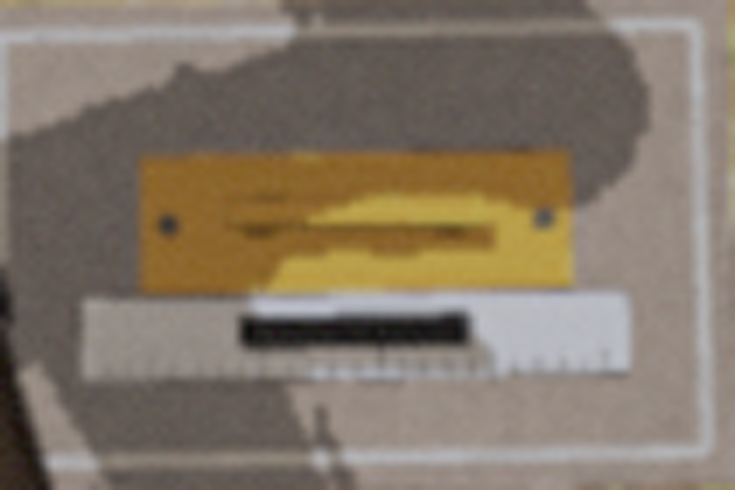

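The top view shows the rule butted to the plate's long edge with no grey visible between them (crop row ~290). I'll check the total width at sub-pixel level before pressing.

```bash
python3 - <<'E'
from h import *
fr=[grab_frame("top")[0].astype(float) for _ in range(4)]; im=np.mean(fr,0)
p=camera_params("top"); K,R,t=map(np.array,(p["mtx"],p["R"],p["t"]))
def ground(u,v,z=.018):
    C=-R.T@t; r=R.T@np.linalg.inv(K)@[u,v,1]; return C+r*(z-C[2])/r[2]
bl=im[...,2]-im[...,0]   # red minus blue: brass
g=im[...,0]              # blue channel: rule bright
def cross(col,a,b):      # area-based step edge position between rows a..b
    s=col[a:b+1]; lo,hi=s[:2].mean(),s[-2:].mean(); f=(s-lo)/(hi-lo); return b+.5-f.sum()
for c0,c1 in((228,237),(275,285)):
    o=[]
    for c in range(c0,c1):
        e1=cross(bl[:,c],173,181); e2=cross(bl[:,c],191,200); e3=cross(g[:,c],204,213)
        x=[ground(c,e)[0] for e in(e1,e2,e3)]; o.append(x)
    o=np.array(o); m=np.median(o,0); print(c0,m.round(4),"plate w",(m[0]-m[1]).round(4),"total",(m[0]-m[2]).round(4),"rule",(m[1]-m[2]).round(4),o.std(0).round(4))
E
```

```text
228 [0.5637 0.5022 0.4658] plate w 0.0615 total 0.0979 rule 0.0364 [0.0005 0.0001 0.0005]
275 [0.5634 0.5026 0.4669] plate w 0.0609 total 0.0965 rule 0.0356 [0.0002 0.0001 0.0012]
```

The total is 97–98 mm, so the gap is about 0 and parallel. Now the button.

```bash
python3 -m jog '[[[0,-2,25,0,0,0,0],[0,-2,45,0,0,0,0],[0,-2,54,0,0,0,0],[0,-2,58,0,0,0,0],[0,-2,58,0,0,0,0]]]' 25
```

```text
t: 22.15
eef_pos: [0.7022, 0.0371, 0.0279]
ee_rot: [3.141, -0.0, -1.567]
force: [0.2, 0.4, 0.0]
width: 0.0008
gripper_force: 0.0
```

```bash
python3 -m jog '[[[0,0,2,0,0,0,0],[0,0,4,0,0,0,0],[0,0,4,0,0,0,0]]]' 25
```

```text
t: 22.52
eef_pos: [0.702, 0.0371, 0.0238]
ee_rot: [3.141, -0.0, -1.567]
force: [0.2, 0.1, 0.3]
width: 0.0006
gripper_force: 0.0
```

```bash
python3 -m jog '[[[0,0,2,0,0,0,0],[0,0,4,0,0,0,0],[0,0,4,0,0,0,0]]]' 25
```

```text
t: 22.9
eef_pos: [0.7023, 0.0371, 0.0199]
ee_rot: [-3.141, -0.0, -1.567]
force: [0.0, -1.1, 2.0]
width: 0.0004
gripper_force: 1.1
```

```bash
python3 -m jog '[[[0,0,1.5,0,0,0,0],[0,0,3,0,0,0,0],[0,0,4,0,0,0,0],[0,0,4,0,0,0,0]]]' 25
```

```text
t: 23.4
eef_pos: [0.7023, 0.0371, 0.0163]
ee_rot: [-3.141, -0.0, -1.567]
force: [-1.0, 0.3, 7.3]
width: 0.0004
gripper_force: 3.1
```

```bash
python3 -m jog '[[[0,0,1,0,0,0,0],[0,0,1,0,0,0,0]]]' 25
python3 -m jog '[[[0,0,-8,0,0,0,0],[0,0,-30,0,0,0,0],[0,0,-80,0,0,0,0],[0,0,-150,0,0,0,0],[0,0,-150,0,0,0,0],[0,0,-150,0,0,0,0]]]' 25
python3 - <<'E'
from h import *
im,d,W=cloud("top"); x,y,z=W[...,0],W[...,1],W[...,2]; hsv=cv2.cvtColor(im,cv2.COLOR_BGR2HSV)
B=(abs(y-.01)<.14)&(x>.44)&(x<.6)
for m in(B&(z>.047)&(z<.062)&(abs(x-.5325)<.02)&(hsv[...,1]>90),B&(z>.053)&(z<.07)&(abs(x-.483)<.02)):
    print([np.round(v,4) for v in cv2.minAreaRect(W[m][:,:2].astype(np.float32))])
E
```

```text
t: 23.65
eef_pos: [0.7023, 0.0371, 0.0162]
ee_rot: [-3.141, -0.0, -1.567]
force: [-3.3, 1.3, 12.3]
width: 0.0005
gripper_force: 5.9
t: 24.4
eef_pos: [0.7019, 0.0372, 0.1652]
ee_rot: [-3.141, 0.001, -1.568]
force: [-0.2, -0.7, -0.8]
width: 0.0005
gripper_force: 0.0
[array([0.5319, 0.0093]), array([0.1083, 0.0129]), np.float64(89.6772)]
[array([0.4814, 0.0098]), array([0.0956, 0.0101]), np.float64(89.077)]
```

The button went fully down and is released. The handle and rule haven't moved, so I'm handing in.

```bash
python3 -c "
from station import arm
print(arm.job_done())"
```

```text
the job is handed in; nothing more can be done
None
```

The job is handed in: the handle lies face up in the middle of the board, the rule is flush along its back plate (gap about 0 mm by camera), and the button was pressed fully down and released; no verdict came back.

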